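# Lay the coffee tray and the tea tray

## Robot

A 7-joint arm with a two-finger parallel gripper is mounted at the origin on the work surface. World frame = base frame: x ahead of the robot, y to its left, z up, the work surface at z = 0. Lengths are in mm, angles in rad, forces in N, time in s.
With the tool pointing down it reaches from about 400 to 900 mm from the base axis. Payload 5.5 kg.
Tool frame: the origin (TCP) lies on the front face of the gripper's body, between the roots of the fingers; the fingertips stand 66 mm ahead of it and the grasp point (between the pads) lies 47 mm ahead of it; z points along the fingers, y is the line along which they close (so a half turn about z gives the same grasp; the last joint's range is limited). The gripper opens to 92 mm and grips with 3 to 60 N. Pads are 19 mm wide; open, the fingers measure 130 mm over their backs; the gripper's body (75 mm by 190 mm) begins 47 mm behind the grasp point.
Start: joints at [1.582, 0.501, -0.427, 1.55, 0.221, 1.138, -0.21], TCP at [161.977, -629.493, 292.229] pointing down, gripper open.
Joint ranges: [-2.88, 2.88], [-0.31, 2.03], [-1.54, 1.56], [0.2, 2.42], [-1.41, 4.55], [0.19, 2.02], [-2.57, 2.57]. Speed limits (rad/s): [2.57, 2.57, 3.14, 3.14, 3.14, 3.14, 3.14].

## Interface

Orientations are given as a rotation vector (axis times angle).
In Python, from cell import ctrl gives the robot as it stands.
- The arm moves only by the tool play_rows, never from a script. Its argument "moves" is a list of rows, each a list of 3 entries, a list of its own where there are three numbers: the shift along the tool's x, y, z in cm, then the turn about the tool's z in units of 6 degrees (1.0 is 6 degrees), then the finger opening in cm, from 0 to 9.18. In form: [[[x, y, z], turn, gripper], ...]. A call has 1 to 20 rows; each row shifts and turns the commanded pose from where the row before left it, along the tool's axes as they then stand; what a row does not reach is not made up. A row lasts 1/10 s, in which the tool goes at most 50 mm and 8.59 degrees, less where a joint would pass 70% of its speed; a pose out of reach is approached as far as the arm can. A call is refused whole if a number of a shift passes 5 or a number of a turn 1, either way. A call with a gripper value outside its range is refused whole. The fingers move at their own pace and stop on an object; "squeeze" is the grip in N (left out, the last holds). Time passes only in rows, so rows that do not move let the fingers close. It gives the time, the measured TCP pose, the force and the opening at its end, in the units of the state.
- ctrl.read_state(): the state, without advancing time (a new reading comes with each control period).
- ctrl.capture(name): name is "scene" or "top" or "wrist"; returns the picture (420x560x3 uint8, blue, green, red); there is no depth.
- ctrl.camera_info(name): a dict with "K" (3x3 intrinsics, pixels), "rvec" (rotation vector, rad) and "tvec" (3), from world to camera coordinates, as OpenCV has them. Camera axes: x right, y down, z forward; pixel columns grow to the right and rows downward; lengths in mm; the calibration is good to about 2 mm. A picture is of the moment at which its call begins: read the wrist's pose just before it. camera_info takes no time and is no camera call; for the wrist camera it gives the pose at the moment of the call.
- ctrl.job_done(): hands the job in, once; it reports no verdict.
The state is a dict: "clock": time; "qpos": joint angles; "dq": joint speeds; "joint_efforts": joint torques, N m; "ee_pos": TCP position; "tool_rot": TCP orientation; "wrist_force": force on the tool from outside, world axes, zero at the start; "torque": the same for the moment, N m; "finger_gap": finger opening in mm.
Only numpy, scipy, OpenCV 4.12 (cv2) and the standard library are available. Lean on these libraries where they do the work, as an engineer would, in place of code of your own. Each camera call takes 0.05 s, during which the arm holds its last target. There are 200 camera calls.

## Task

Make up the two guest trays: the steel tray gets the small cup and the full sugar tin, the wooden tray gets the tall mug and the honey jar, each set down (not dropped) upright and flat on the tray floor inside the rim. The three closed sugar tins look alike and only their weight tells which one is full; the two nearly empty ones stay standing upright on the table, off the trays. Leave the pillar candle where it stands, and do not tip over the crockery or the jar.

Things in the scene. Friction and masses are not known exactly. Their poses are not given: they have to be found in the camera images.
- steel_tray: the coffee tray: plain rectangular stainless-steel tray, 160 mm along its x by 250 mm along its y, thin walls 3 mm thick, rim 20 mm high all round, flat floor 3 mm above its underside, so 154 x 244 mm inside. Origin at the centre of the underside, z up. It does not slide.
- wood_tray: the tea tray: rectangular wooden tray, 160 mm along its x by 250 mm along its y, walls 8 mm thick, rim 18 mm high, with a raised bar with a hand hole over each short end (y = +-121 mm, 8 mm thick, 110 mm long, top at 43 mm); flat floor 6 mm above its underside, 144 x 234 mm inside. Origin at the centre of the underside, z up. It does not slide.
- cup: the small cup: dark grey stoneware espresso cup, round, 60 mm outside diameter, 62 mm tall, open at the top with a 4 mm wall; the handle stands out 24 mm from the side towards its own +y. Origin at the centre of the underside, z up. About 0.15 kg.
- mug: the tall mug: same dark grey stoneware, round, 68 mm outside diameter, 92 mm tall, open at the top with a 4 mm wall; the handle stands out 26 mm from the side towards its own +y. Origin at the centre of the underside, z up. About 0.28 kg.
- jar: the honey jar: small round amber jar with a paper band round it and a brass lid 52 mm across, 56 mm in diameter up to 46 mm height, 74 mm tall, closed. Origin at the centre of the underside, z up. About 0.22 kg.
- tin_1: sugar tin: closed plain metal tin, body 57 mm along its x by 72 mm along its y, push-on lid 59 x 74 mm over the top 14 mm, 85 mm tall. Origin at the centre of the underside, z up. Three look alike: one is full of sugar (about 0.42 kg), two are almost empty (about 0.12 kg), each give or take 15 %; any may be the full one. Grip it across its x, below the lid.
- tin_2: sugar tin: closed plain metal tin, body 57 mm along its x by 72 mm along its y, push-on lid 59 x 74 mm over the top 14 mm, 85 mm tall. Origin at the centre of the underside, z up. Three look alike: one is full of sugar (about 0.42 kg), two are almost empty (about 0.12 kg), each give or take 15 %; any may be the full one. Grip it across its x, below the lid.
- tin_3: sugar tin: closed plain metal tin, body 57 mm along its x by 72 mm along its y, push-on lid 59 x 74 mm over the top 14 mm, 85 mm tall. Origin at the centre of the underside, z up. Three look alike: one is full of sugar (about 0.42 kg), two are almost empty (about 0.12 kg), each give or take 15 %; any may be the full one. Grip it across its x, below the lid.
- candle: bystander, not to be moved: cream pillar candle with a black wick, 62 mm in diameter, 84 mm tall, standing among the cups and tins. Origin at the centre of the underside, z up.
Mind the look-alikes: they are no part of the job. What is shaped like the jar but green is not meant. Leave any pink look-alike of the cup alone.

How it is judged (in metres and radians):
At the end, for the whole second after the job is handed in: Small cup and full tin on the steel tray, tall mug and honey jar on the wooden tray: each upright (0.06 rad), underside on the tray floor (within 4 mm), inside the rim; the tin there weighs over 2.4 N. The other two tins stand upright on the table. All released and at rest (x of cup in the frame of steel_tray between -0.06 and 0.06 m and y of cup in the frame of steel_tray between -0.1 and 0.1 m and z of cup in the frame of steel_tray between 0 and 0.007 m and angle between each of cup, mug, jar's own z axis and vertical below 0.06 rad and linear speed of each of cup, mug, jar below 0.02 m/s and x of mug in the frame of wood_tray between -0.06 and 0.06 m and y of mug in the frame of wood_tray between -0.1 and 0.1 m and z of mug in the frame of wood_tray between 0.003 and 0.01 m and x of jar in the frame of wood_tray between -0.06 and 0.06 m and y of jar in the frame of wood_tray between -0.1 and 0.1 m and z of jar in the frame of wood_tray between 0.003 and 0.01 m and ((x of tin_1 in the frame of steel_tray between -0.06 and 0.06 m and y of tin_1 in the frame of steel_tray between -0.1 and 0.1 m and z of tin_1 in the frame of steel_tray between 0 and 0.007 m and angle between each of tin_1, tin_2, tin_3's own z axis and vertical below 0.06 rad and linear speed of each of tin_1, tin_2, tin_3 below 0.02 m/s and contact force between tin_1 and steel_tray above 2.4 N and height (world z) of tin_2 between -0.004 and 0.0025 m and height (world z) of tin_3 between -0.004 and 0.0025 m) or (x of tin_2 in the frame of steel_tray between -0.06 and 0.06 m and y of tin_2 in the frame of steel_tray between -0.1 and 0.1 m and z of tin_2 in the frame of steel_tray between 0 and 0.007 m and angle between each of tin_2, tin_1, tin_3's own z axis and vertical below 0.06 rad and linear speed of each of tin_2, tin_1, tin_3 below 0.02 m/s and contact force between tin_2 and steel_tray above 2.4 N and height (world z) of tin_1 between -0.004 and 0.0025 m and height (world z) of tin_3 between -0.004 and 0.0025 m) or (x of tin_3 in the frame of steel_tray between -0.06 and 0.06 m and y of tin_3 in the frame of steel_tray between -0.1 and 0.1 m and z of tin_3 in the frame of steel_tray between 0 and 0.007 m and angle between each of tin_3, tin_1, tin_2's own z axis and vertical below 0.06 rad and linear speed of each of tin_3, tin_1, tin_2 below 0.02 m/s and contact force between tin_3 and steel_tray above 2.4 N and height (world z) of tin_1 between -0.004 and 0.0025 m and height (world z) of tin_2 between -0.004 and 0.0025 m))); the robot touches nothing.
It fails at once if the pillar candle is pushed more than 25 mm out of its place or tipped over (distance of candle from where it was at the start of the episode above 0.025 m or angle between candle's own z axis and vertical above 0.35 rad).
It fails at once if a cup, mug, jar or tin is dropped (falls free, out of the fingers, from more than about 25 mm) ((linear speed of cup above 0.75 m/s and contact force between the fingers and cup below 0.05 N) or (linear speed of mug above 0.75 m/s and contact force between the fingers and mug below 0.05 N) or (linear speed of jar above 0.75 m/s and contact force between the fingers and jar below 0.05 N) or (linear speed of tin_1 above 0.75 m/s and contact force between the fingers and tin_1 below 0.05 N) or (linear speed of tin_2 above 0.75 m/s and contact force between the fingers and tin_2 below 0.05 N) or (linear speed of tin_3 above 0.75 m/s and contact force between the fingers and tin_3 below 0.05 N)).
It fails at once if the cup, the mug or the jar is tipped over (angle between any of cup, mug, jar's own z axis and vertical above 0.8 rad).
It also fails if it takes over 141 s, if anything falls off the work surface, if the arm or the gripper's body presses on something with over 40 N, if the wrist force passes 120 N, or if a joint passes its speed limit or range.

## Working session

There is one attempt and no reset: what is moved stays moved. The work goes in short steps, Python scripts to look and compute and a tool call to move; the robot and the scene stay as the last step left them, time stands still between calls to the robot, and variables do not carry over. Pictures are saved under pics/ and viewed, on a budget of 14 in all, crops included, one or two more only if the job needs it, and the job is handed in when it is done.

Besides the shell and the picture viewer there is one more tool, called as name([rows], argument=value, ...), one row to a line, values as JSON. play_rows: Moves the arm, as the interface text tells. Its arguments: {"type":"object","properties":{"moves":{"type":"array","items":{"type":"array"}},"squeeze":{"type":"number"}},"required":["moves"]}

```bash
ls; mkdir -p pics; python3 - <<'E'
from cell import ctrl
import cv2
s=ctrl.read_state();print(s)
for n in("scene","top"):
    cv2.imwrite(f"pics/{n}0.png",ctrl.capture(n));print(n,ctrl.camera_info(n))
E
```

```text
pics
{'clock': 0.0, 'qpos': array([ 1.58220085,  0.50185276, -0.42673284,  1.55142074,  0.22079628,
        1.13826782, -0.21026474]), 'dq': array([ 0.0011288 ,  0.00157435, -0.00159878, -0.00027894, -0.00103648,
       -0.00052662, -0.00100975]), 'joint_efforts': array([ 3.60339409e-04, -5.66593051e+01, -5.81554592e+00, -2.79108542e+01,
       -6.84332172e-02,  3.10647406e-02,  1.86860711e-04]), 'ee_pos': array([ 161.72724834, -628.98934362,  291.18215474]), 'tool_rot': array([-3.11484512e+00, -3.94286969e-01,  2.90937847e-04]), 'wrist_force': array([ 0.09915045, -0.49515143,  0.79591576]), 'torque': array([ 0.00414252,  0.00746098, -0.00538464]), 'finger_gap': 92.07579435933019}
scene {'K': array([[474.30076562,   0.        , 281.62452932],
       [  0.        , 474.30076562, 207.6726533 ],
       [  0.        ,   0.        ,   1.        ]]), 'rvec': array([ 1.46081587,  2.07449933, -0.87643427]), 'tvec': array([ 163.45052237, -279.93955544, 1304.58399019])}
top {'K': array([[476.09815258,   0.        , 272.30606713],
       [  0.        , 476.09815258, 216.43984631],
       [  0.        ,   0.        ,   1.        ]]), 'rvec': array([ 2.19223194, -2.15800934,  0.15281442]), 'tvec': array([ -23.10385553,  494.60361394, 1030.46168156])}
```

View pics/scene0.png

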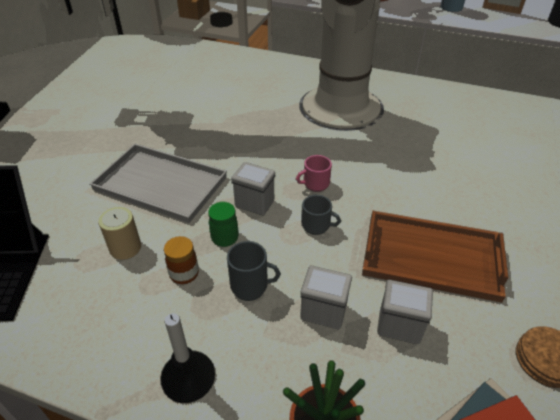

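View pics/top0.png

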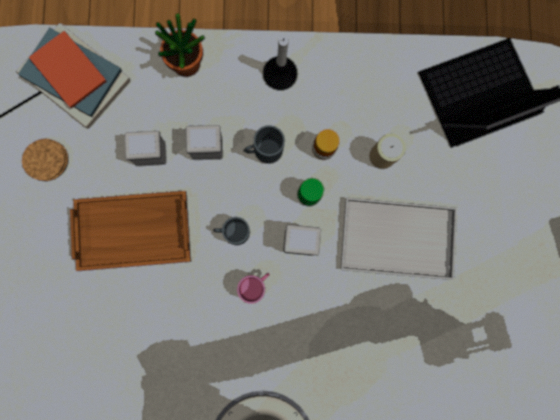

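Top view, candidates: small cup = dark grey (235,231), not the pink one (251,289). Mug = dark grey (268,144). Jar = amber (326,143), not the green one (311,191). Tins are at (143,145), (203,139) and (302,239), the candle at (389,150), the wooden tray at (131,230) and the steel tray at (397,238). Next I check close crops with edges.

```bash
cat > h.py <<'E'
import numpy as np, cv2
from cell import ctrl
def cam(n):
    c=ctrl.camera_info(n);R=cv2.Rodrigues(np.array(c["rvec"],float))[0];return np.array(c["K"]),R,np.array(c["tvec"],float)
def cast(n,px,z,c=None):
    K,R,t=c or cam(n);px=np.atleast_2d(px).astype(float)
    d=(R.T@np.linalg.inv(K)@np.c_[px,np.ones(len(px))].T).T;o=-R.T@t
    return (o+d*((z-o[2])/d[:,2:3]))[:,:2]
E
python3 - <<'E'
from h import *
im=cv2.imread("pics/top0.png")
t=[]
for c in[(143,145),(203,139),(302,239),(235,231),(268,144),(326,143)]:
    x,y=c;r=im[y-28:y+28,x-28:x+28]
    t.append(cv2.resize(r,(252,252),interpolation=cv2.INTER_NEAREST))
cv2.imwrite("pics/crops.png",np.vstack([np.hstack(t[:3]),np.hstack(t[3:])]))
hsv=cv2.cvtColor(im,cv2.COLOR_BGR2HSV)
for n,p in dict(lid1=(143,140),lid2=(203,133),lid3=(302,235),table=(170,180),cup=(225,231),steel=(397,238),wood=(131,230),amber=(326,138)).items(): print(n,hsv[p[1],p[0]],cast("top",p,0))
E
```

```text
lid1 [111  20 166] [[670.63558754 285.12895719]]
lid2 [115  17 164] [[690.30276003 147.62801394]]
lid3 [114  16 164] [[456.78128256 -84.31553822]]
table [101  13 160] [[578.10852972 219.53843785]]
cup [100  29  53] [[463.03848846  90.88891148]]
steel [ 21  12 153] [[ 453.43551153 -302.2422555 ]]
wood [ 12 178 122] [[461.8180498  302.70811515]]
amber [ 20 198 156] [[ 684.68850656 -138.86532627]]
```

View pics/crops.png

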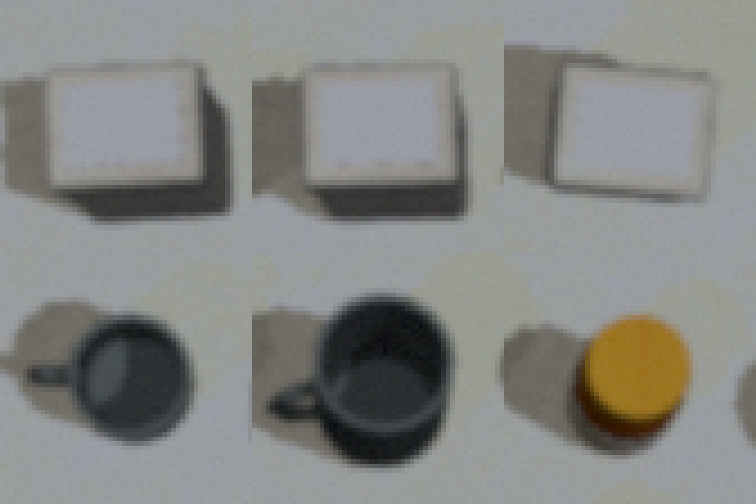

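The crops confirm the choices: three square white lids, dark cup with handle left (+y), dark mug with handle left and slightly down, amber jar. Next I compute the positions.

```bash
python3 - <<'E'
from h import *
C=cam("top");print("cam",-C[1].T@C[2])
f=lambda c,p:np.array(c)-28+(np.array(p)+.5)/4.5-.5
T=dict(t1=((143,145),[(50,70),(198,64),(204,183),(52,187)]),t2=((203,139),[(54,70),(204,65),(208,180),(54,186)]),t3=((302,239),[(62,62),(211,74),(203,197),(52,187)]))
def rect(n,w):
    r=cv2.minAreaRect(w.astype(np.float32));e1=(w[1]-w[0]+w[2]-w[3])/2;e2=(w[0]-w[3]+w[1]-w[2])/2
    # long axis left->right ~ -y
    a=np.degrees(np.arctan2(-e1[1],-e1[0]))-90
    print(n,w.mean(0).round(1),"len",np.linalg.norm(e1).round(1),np.linalg.norm(e2).round(1),"yaw",a.round(1),"short-axis yaw",np.degrees(np.arctan2(e2[1],e2[0])).round(1))
for n,(c,p) in T.items(): rect(n,cast("top",[f(c,q) for q in p],85,C))
for n,c,p,z in [("cup",(235,231),(132,126),62),("mug",(268,144),(132,114),92),("jar",(326,143),(133,117),74)]: print(n,cast("top",f(c,p),z,C).round(1))
print("handles cup",cast("top",f((235,231),(30,120)),35,C),"mug",cast("top",f((268,144),(20,154)),50,C))
rect("steel",cast("top",np.array([(345,198),(455,206),(450,278),(340,270)]),20,C))
im=cv2.imread("pics/top0.png");h=cv2.cvtColor(im,cv2.COLOR_BGR2HSV)
m=cv2.inRange(h,(3,110,30),(20,255,255));m[:182]=0;m[:,:60]=0;m[290:]=0;m[:,210:]=0
c=max(cv2.findContours(m,0,2)[0],key=cv2.contourArea)
print(cv2.boundingRect(c)); b=cv2.boxPoints(cv2.minAreaRect(c));print(b);b=b[np.argsort(b.sum(1))];q=np.array([b[0],b[2] if b[2][0]>b[1][0] else b[1],b[3],b[1] if b[2][0]>b[1][0] else b[2]]);rect("wood",cast("top",q,15,C))
for n,lo,hi in[("green",(45,120,20),(85,255,255)),("pink",(160,80,40),(179,255,255)),("amber",(15,150,90),(28,255,255))]:
    m=cv2.inRange(h,lo,hi);m[:100]=0;m[:,:200]=0
    c=max(cv2.findContours(m,0,2)[0],key=cv2.contourArea);(x,y),r=cv2.minEnclosingCircle(c);print(n,(x,y),r,cast("top",(x,y),70,C))
print("candle",cast("top",(391,147),84,C))
print("wristcam",ctrl.camera_info("wrist")["tvec"], -cam("wrist")[1].T@cam("wrist")[2])
print(cv2.Rodrigues(ctrl.read_state()["tool_rot"])[0].round(3))
E
```

```text
cam [ 374.50007656   11.82010845 1080.10544759]
t1 [637.4 264. ] len 70.3 57.2 yaw 3.2 short-axis yaw 4.4
t2 [653.6 135.5] len 71.9 56.2 yaw 3.4 short-axis yaw 2.7
t3 [441.  -78.8] len 70.2 58.0 yaw -3.3 short-axis yaw -3.8
cup [[459.2  63. ]]
mug [[649.2  -4.2]]
jar [[ 657.7 -131.1]]
handles cup [[463.53901165 114.10053145]] mug [[639.50534689  49.78918602]]
steel [ 452.7 -297.9] len 249.1 162.8 yaw -3.2 short-axis yaw -4.9
(70, 191, 120, 79)
[[ 67.053345 199.98195 ]
 [184.86023  190.29918 ]
 [190.64551  260.6867  ]
 [ 72.83862  270.36945 ]]
wood [460.5 302.9] len 260.5 158.2 yaw 5.7 short-axis yaw 7.4
green (310.5, 191.5) 13.509356498718262 [[545.62962624 -95.76291378]]
pink (254.33999633789062, 285.6600036621094) 17.959814071655273 [[343.25981736  21.40323614]]
amber (326.8216552734375, 140.9777069091797) 11.529644966125488 [[ 657.9575461  -130.90793862]]
candle [[ 643.73622423 -267.8690514 ]]
wristcam [-650.52745552  -37.8708215   391.78146712] [ 241.2385173  -610.05196406  384.38713091]
[[ 0.968  0.249 -0.   ]
 [ 0.249 -0.968  0.002]
 [ 0.    -0.002 -1.   ]]
```

play_rows([
  [[0,0,0],-1,9.18],
  [[0,0,0],-1,9.18],
  [[0,0,0],-1,9.18],
  [[0,0,0],-1,9.18],
  [[0,0,0],-1,9.18],
  [[0,0,0],-1,9.18],
  [[0,0,0],-1,9.18],
  [[0,0,0],-1,9.18],
  [[0,0,0],-1,9.18],
  [[0,0,0],-1,9.18],
  [[0,0,0],-1,9.18],
  [[0,0,0],-1,9.18],
  [[4,1.7,0],0,9.18],
  [[4,1.7,0],0,9.18],
  [[4,1.7,0],0,9.18],
  [[4,1.7,0],0,9.18],
  [[4,1.7,0],0,9.18],
  [[4,1.7,0],0,9.18],
  [[4,1.7,0],0,9.18],
  [[4,1.7,0],0,9.18],
], squeeze=20)

```text
clock: 2.1
ee_pos: [317.9, -316.8, 292.0]
tool_rot: [-2.29, -2.151, 0.001]
wrist_force: [0.9, -0.2, -0.6]
finger_gap: 91.8
```

```bash
cat >> h.py <<'E'
def go(x,y,zg,yaw=None):
    s=ctrl.read_state();R=cv2.Rodrigues(np.array(s["tool_rot"]))[0];p=np.array(s["ee_pos"])
    yw=np.degrees(np.arctan2(R[1,0],R[0,0]));d=np.array([x,y,zg+47])-p
    if yaw is None: yaw=yw
    a=np.radians(yaw);Rt=np.array([[np.cos(a),np.sin(a),0],[np.sin(a),-np.cos(a),0],[0,0,-1]])
    print(f"t {s['clock']:.1f} ee {p.round(1)} yaw {yw:.1f} tilt {np.degrees(np.arccos(-R[2,2])):.2f} gap {s['finger_gap']:.1f} F {np.round(s['wrist_force'],2)}")
    print(" turn units",round((yw-yaw)/6,2),"shift cm after turn",(Rt.T@d/10).round(2))
E
python3 -c "
from h import *
go(441,-79,130,86.4)"
```

```text
t 2.1 ee [ 317.9 -316.8  292. ] yaw 86.4 tilt 0.02 gap 91.8 F [ 0.88 -0.17 -0.6 ]
 turn units 0.0 shift cm after turn [24.51 10.79 11.5 ]
```

play_rows([
  [[3,1.4,1],0,9.18],
  [[3,1.4,1],0,9.18],
  [[3,1.4,1],0,9.18],
  [[3,1.3,1],0,9.18],
  [[3,1.3,1],0,9.18],
  [[3,1.3,1],0,9.18],
  [[3,1.3,1],0,9.18],
  [[3.5,1.4,1],0,9.18],
  [[0,0,0],0,9.18],
  [[0,0,0],0,9.18],
])

```text
clock: 3.1
ee_pos: [440.6, -79.5, 211.9]
tool_rot: [-2.285, -2.154, 0.0]
wrist_force: [-0.9, 0.4, -0.4]
finger_gap: 91.8
```

```bash
python3 -c "
from h import *
go(441,-79,50,86.4)
cv2.imwrite('pics/w1.png',ctrl.capture('wrist'))
K,R,t=cam('wrist')
for x in[(441,-79,85),(469.5,-115.8,85),(469.5,-42,85),(412,-42,85),(412,-115.8,85)]:
  q=K@(R@np.array(x)+t);print(x,(q/q[2])[:2])"
```

```text
t 3.1 ee [440.6 -79.5 211.9] yaw 86.6 tilt 0.07 gap 91.8 F [-0.94  0.39 -0.39]
 turn units 0.04 shift cm after turn [ 0.06  0.04 11.49]
(441, -79, 85) [278.69683226 222.0786968 ]
(469.5, -115.8, 85) [325.24180917 272.15821214]
(469.5, -42, 85) [322.37275033 161.31526493]
(412, -42, 85) [226.93177363 167.03008024]
(412, -115.8, 85) [238.38047533 276.85296398]
```

View pics/w1.png

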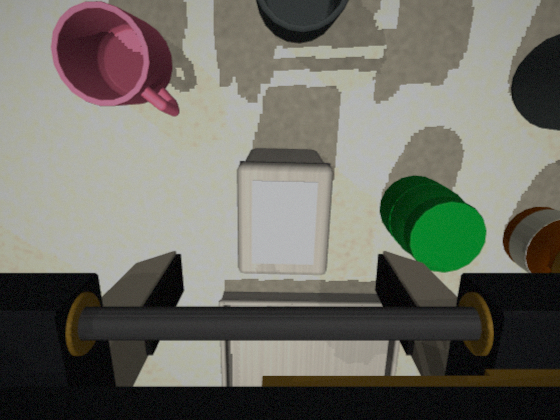

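The wrist view shows t3's lid between the fingers, with corners near (238,164), (332,166), (327,273) and (238,271). I cast them to refine the pose.

```bash
python3 -c "
from h import *
w=cast('wrist',[(238,164),(332,166),(327,273),(238,271)],85);print(w,w.mean(0))
g=w[[0,1]].mean(0)-w[[2,3]].mean(0);print(np.degrees(np.arctan2(g[1],g[0])))"
```

```text
[[ 418.83307175  -40.56500057]
 [ 475.21115141  -45.19328444]
 [ 470.64346852 -116.48531657]
 [ 412.15108531 -111.50946089]] [444.20969425 -78.43826562]
85.47781595279095
```

play_rows([
  [[0,0.2,2.5],0.1,9.18],
  [[0,0,3],0,9.18],
  [[0,0,3],0,9.18],
  [[0,0,2],0,9.18],
  [[0,0,1],0,9.18],
  [[0,0,0],0,9.18],
  [[0,0,0],0,5],
  [[0,0,0],0,5],
  [[0,0,0],0,5],
  [[0,0,0],0,5],
  [[0,0,0],0,5],
  [[0,0,0],0,5],
  [[0,0,0],0,5],
  [[0,0,0],0,5],
], squeeze=25)

```text
clock: 4.55
ee_pos: [443.0, -81.1, 97.7]
tool_rot: [2.3, 2.139, -0.0]
wrist_force: [-1.3, -0.7, 6.7]
finger_gap: 58.8
```

play_rows([
  [[0,0,-0.5],0,5],
  [[0,0,-1],0,5],
  [[0,0,-1],0,5],
  [[0,0,-0.5],0,5],
  [[0,0,0],0,5],
  [[0,0,0],0,5],
  [[0,0,0],0,5],
  [[0,0,0],0,5],
  [[0,0,0],0,5],
])

```text
clock: 5.45
ee_pos: [442.5, -80.8, 127.0]
tool_rot: [-2.3, -2.139, 0.0]
wrist_force: [1.1, -0.7, -0.5]
finger_gap: 58.6
```

```bash
python3 -c "
from h import *
go(449,-353,180,85.7)"
```

```text
t 5.5 ee [442.5 -80.8 127. ] yaw 85.8 tilt 0.03 gap 58.6 F [ 1.06 -0.74 -0.46]
 turn units 0.02 shift cm after turn [-27.09   2.69 -10.  ]
```

play_rows([
  [[0,0,0],0,5],
])

```text
clock: 5.55
ee_pos: [442.6, -80.8, 127.0]
tool_rot: [-2.3, -2.139, 0.0]
wrist_force: [-0.4, -0.6, -0.9]
finger_gap: 58.6
```

play_rows([
  [[0,0,0],0,5],
])

```text
clock: 5.65
ee_pos: [442.7, -80.8, 127.1]
tool_rot: [-2.301, -2.139, 0.0]
wrist_force: [-0.6, -0.3, -1.4]
finger_gap: 58.9
```

```bash
python3 -c "
from h import *
for i in range(6):
  im=ctrl.capture('top');s=ctrl.read_state();print(s['wrist_force'].round(2),s['joint_efforts'].round(1))
cv2.imwrite('pics/top1.png',im)"
```

```text
[-0.16 -0.19 -1.97] [ -0.  -39.8  -9.  -17.5  -0.1  -0.   -0. ]
[ 0.67 -0.91 -0.68] [ -0.  -39.8  -9.  -17.5  -0.1  -0.   -0. ]
[ 0.57 -0.1  -0.99] [ -0.  -39.8  -9.1 -17.5  -0.1  -0.   -0. ]
[ 0.45 -0.36 -1.31] [ -0.  -39.8  -9.1 -17.5  -0.1  -0.   -0. ]
[-0.13  0.02 -1.03] [ -0.  -39.8  -9.1 -17.5  -0.1  -0.   -0. ]
[ 0.37  0.51 -1.8 ] [ -0.  -39.8  -9.1 -17.5  -0.1  -0.   -0. ]
```

View pics/top1.png

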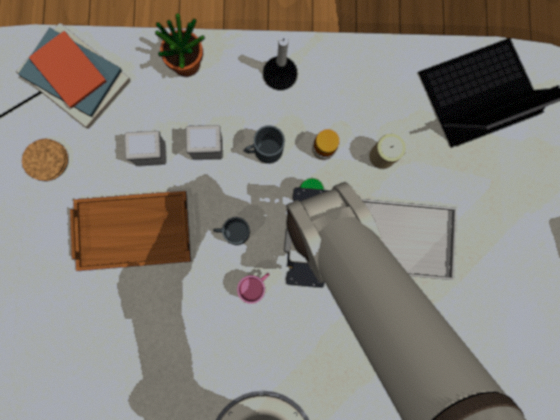

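Six readings average about -1.3 N, so t3 is an empty tin. I put it back.

play_rows([
  [[0,0,1],0,5],
  [[0,0,1],0,5],
  [[0,0,0.5],0,5],
  [[0,0,0.2],0,5],
  [[0,0,0.2],0,5],
  [[0,0,0],0,5],
  [[0,0,0],0,9.18],
  [[0,0,0],0,9.18],
  [[0,0,0],0,9.18],
  [[0,0,0],0,9.18],
  [[0,0,-2],0,9.18],
  [[0,0,-3],0,9.18],
  [[0,0,-4],0,9.18],
  [[0,0,-4],0,9.18],
  [[0,0,-1],0,9.18],
  [[0,0,0],0,9.18],
])

```text
clock: 7.55
ee_pos: [443.7, -81.5, 239.7]
tool_rot: [2.299, 2.135, 0.001]
wrist_force: [-0.2, -0.0, -1.0]
finger_gap: 92.0
```

```bash
python3 -c "
from h import *
go(654,135.5,130,93)"
```

```text
t 7.5 ee [443.7 -81.5 239.7] yaw 85.8 tilt 0.24 gap 92.0 F [-0.17 -0.03 -0.96]
 turn units -1.2 shift cm after turn [20.57 22.14  6.27]
```

play_rows([
  [[0,0,0],-0.6,9.18],
  [[0,0,0],-0.6,9.18],
  [[2.5,2.7,0],0,9.18],
  [[2.5,2.7,0],0,9.18],
  [[2.5,2.7,0],0,9.18],
  [[2.5,2.7,0],0,9.18],
  [[2.6,2.8,0],0,9.18],
  [[2.6,2.8,0.5],0,9.18],
  [[2.6,2.8,1],0,9.18],
  [[2.7,2.9,1],0,9.18],
  [[0,0,1],0,9.18],
  [[0,0,1],0,9.18],
  [[0,0,0],0,9.18],
  [[0,0,0],0,9.18],
  [[0,0,0],0,9.18],
])

```text
clock: 9.05
ee_pos: [652.6, 134.1, 193.7]
tool_rot: [2.163, 2.277, -0.0]
wrist_force: [0.9, -0.3, 1.0]
finger_gap: 91.7
```

```bash
python3 -c "
from h import *
go(654,135.5,50,93)
im=ctrl.capture('wrist')
cv2.imwrite('pics/w2.png',im)"
```

```text
t 9.1 ee [652.6 134.1 193.7] yaw 92.9 tilt 0.06 gap 91.7 F [ 0.88 -0.34  0.95]
 turn units -0.01 shift cm after turn [0.13 0.15 9.67]
```

View pics/w2.png

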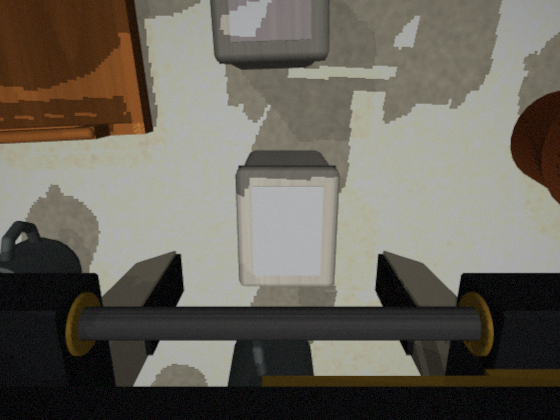

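```bash
python3 -c "
from h import *
w=cast('wrist',[(237,167),(338,168),(335,285),(240,285)],85);print(w.mean(0))
g=w[[0,1]].mean(0)-w[[2,3]].mean(0);print(np.degrees(np.arctan2(g[1],g[0])))
go(*w.mean(0),50,93)"
```

```text
[658.4017788  138.31818688]
93.37424410943848
t 9.1 ee [652.8 134.3 194. ] yaw 92.9 tilt 0.08 gap 92.0 F [0.32 0.96 0.28]
 turn units -0.01 shift cm after turn [0.37 0.58 9.7 ]
```

play_rows([
  [[0.2,0.4,2.2],0,9.18],
  [[0,0,2.5],0,9.18],
  [[0,0,2.5],0,9.18],
  [[0,0,1.5],0,9.18],
  [[0,0,1],0,9.18],
  [[0,0,0],0,9.18],
  [[0,0,0],0,5],
  [[0,0,0],0,5],
  [[0,0,0],0,5],
  [[0,0,0],0,5],
  [[0,0,0],0,5],
  [[0,0,0],0,5],
  [[0,0,0],0,5],
  [[0,0,-0.5],0,5],
  [[0,0,-1],0,5],
  [[0,0,-1],0,5],
  [[0,0,-0.5],0,5],
  [[0,0,0],0,5],
  [[0,0,0],0,5],
  [[0,0,0],0,5],
])

```text
clock: 11.1
ee_pos: [656.2, 137.4, 125.8]
tool_rot: [-2.162, -2.279, 0.001]
wrist_force: [0.1, -0.1, -4.3]
finger_gap: 58.5
```

```bash
python3 -c "
from h import *
for i in range(6):
  im=ctrl.capture('scene');s=ctrl.read_state();print(s['wrist_force'].round(2))
go(456,-248,180,90)
go(449,-353,180,90)"
```

```text
[ 0.47  0.09 -3.8 ]
[ 0.04 -0.05 -3.84]
[-0.47 -0.89 -4.37]
[ 0.4  -0.44 -4.3 ]
[ 0.04 -0.29 -4.13]
[ 0.07 -0.86 -4.17]
t 11.4 ee [656.3 137.7 126. ] yaw 93.0 tilt 0.02 gap 58.4 F [ 0.07 -0.86 -4.17]
 turn units 0.5 shift cm after turn [-38.57 -20.03 -10.1 ]
t 11.4 ee [656.3 137.7 126. ] yaw 93.0 tilt 0.02 gap 58.4 F [ 0.07 -0.86 -4.17]
 turn units 0.5 shift cm after turn [-49.07 -20.73 -10.1 ]
```

Tin t2 reads about -4.1 N, so it is the full one. I carry it to the steel tray.

play_rows([
  [[0,0,-1.5],0.3,5],
  [[0,0,-2.5],0.3,5],
  [[0,0,-2.5],0.3,5],
  [[0,0,-2],0.3,5],
  [[0,0,-1.5],0,5],
  [[-2,-0.7,0],0,5],
  [[-3.4,-1.2,0],0,5],
  [[-4,-1.4,0],0,5],
  [[-4,-1.4,0],0,5],
  [[-4,-1.4,0],0,5],
  [[-4,-1.4,0],0,5],
  [[-4,-1.4,0],0,5],
  [[-4,-1.4,0],0,5],
  [[-4,-1.4,0],0,5],
  [[-4,-1.4,0],0,5],
  [[-4,-1.3,0],0,5],
  [[-4,-1.2,0],0,5],
  [[-3,-1,0],0,5],
  [[-2,-0.6,0],0,5],
  [[0,0,0],0,5],
])

```text
clock: 13.4
ee_pos: [445.8, -356.9, 226.2]
tool_rot: [2.308, 2.131, -0.004]
wrist_force: [0.2, 0.2, -4.4]
finger_gap: 58.5
```

```bash
python3 -c "
from h import *
go(449,-353,50,86)"
```

```text
t 13.4 ee [ 445.8 -356.9  226.2] yaw 85.4 tilt 0.14 gap 58.5 F [ 0.2   0.16 -4.42]
 turn units -0.09 shift cm after turn [ 0.41  0.29 12.92]
```

play_rows([
  [[0.4,0.3,1.5],-0.1,5],
  [[0,0,2.5],0,5],
  [[0,0,2.5],0,5],
  [[0,0,2.5],0,5],
  [[0,0,2],0,5],
  [[0,0,1],0,5],
  [[0,0,0.4],0,5],
  [[0,0,0],0,5],
  [[0,0,0],0,5],
])

```text
clock: 14.3
ee_pos: [452.4, -348.6, 103.1]
tool_rot: [2.288, 2.151, 0.001]
wrist_force: [-0.1, -0.6, -4.1]
finger_gap: 58.6
```

play_rows([
  [[0,0,0.1],0,5],
  [[0,0,0.1],0,5],
  [[0,0,0],0,5],
  [[0,0,0],0,5],
])

```text
clock: 14.7
ee_pos: [451.5, -348.9, 100.4]
tool_rot: [2.29, 2.151, -0.0]
wrist_force: [0.3, 0.4, -4.5]
finger_gap: 58.7
```

play_rows([
  [[0,0,0.1],0,5],
  [[0,0,0],0,5],
  [[0,0,0],0,5],
])

```text
clock: 15.0
ee_pos: [451.7, -348.9, 99.7]
tool_rot: [2.289, 2.151, -0.0]
wrist_force: [-0.5, 1.4, 1.5]
finger_gap: 58.7
```

play_rows([
  [[0,0,0.1],0,5],
  [[0,0,0],0,5],
  [[0,0,0],0,5],
])

```text
clock: 15.3
ee_pos: [451.8, -348.9, 99.6]
tool_rot: [2.289, 2.15, -0.001]
wrist_force: [-4.3, 1.8, 10.4]
finger_gap: 58.2
```

play_rows([
  [[0,0,0],0,9.18],
  [[0,0,0],0,9.18],
  [[0,0,0],0,9.18],
  [[0,0,0],0,9.18],
  [[0,0,-2],0,9.18],
  [[0,0,-3],0,9.18],
  [[0,0,-3],0,9.18],
  [[0,0,-2],0,9.18],
  [[4,0,0],0,9.18],
  [[4,0,0],0,9.18],
  [[4,0,0],0,9.18],
  [[4,0,0],0,9.18],
  [[4,0,0],0,9.18],
  [[4,0,0],0,9.18],
  [[4,0,0],0,9.18],
  [[4,0,0],0,9.18],
  [[0,0,0],0,9.18],
])

```text
clock: 17.0
ee_pos: [471.7, -22.8, 198.9]
tool_rot: [-2.279, -2.161, -0.005]
wrist_force: [-0.2, -0.4, 0.1]
finger_gap: 92.0
```

```bash
python3 -c "
from h import *
go(460,63,110,85)"
```

```text
t 17.0 ee [471.7 -22.8 198.9] yaw 87.0 tilt 0.19 gap 92.0 F [-0.25 -0.43  0.07]
 turn units 0.33 shift cm after turn [ 8.45 -1.91  4.19]
```

play_rows([
  [[3,-0.7,1],0.2,9.18],
  [[3,-0.7,1],0,9.18],
  [[2.5,-0.6,1],0,9.18],
  [[0,0,1],0,9.18],
  [[0,0,0],0,9.18],
  [[0,0,0],0,9.18],
])

```text
clock: 17.6
ee_pos: [458.1, 55.9, 158.0]
tool_rot: [-2.313, -2.126, 0.001]
wrist_force: [0.2, 0.2, -0.6]
finger_gap: 91.7
```

```bash
python3 -c "
from h import *
go(460,63,40)
im=ctrl.capture('wrist')
cv2.imwrite('pics/w3.png',im)"
```

```text
t 17.6 ee [458.1  55.9 158. ] yaw 85.2 tilt 0.05 gap 91.7 F [ 0.17  0.23 -0.61]
 turn units 0.0 shift cm after turn [0.73 0.13 7.1 ]
```

View pics/w3.png

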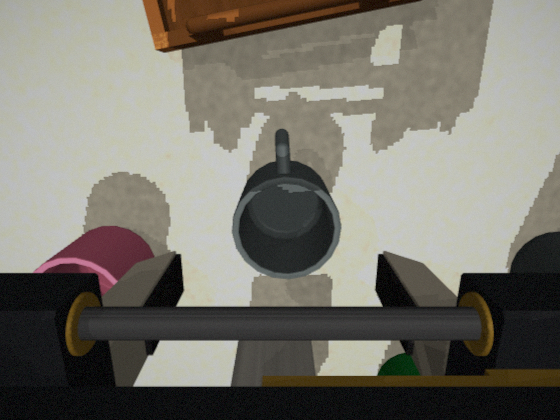

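```bash
python3 -c "
from h import *
w=cast('wrist',[(286.5,227)],62)[0];print(w)
go(*w,40)"
```

```text
[464.16686348  65.1817753 ]
t 17.6 ee [458.3  55.8 158.3] yaw 85.1 tilt 0.02 gap 91.8 F [ 0.43 -0.17 -0.8 ]
 turn units 0.0 shift cm after turn [0.99 0.5  7.13]
```

play_rows([
  [[0.8,0.4,1],0,9.18],
  [[0,0,2],0,9.18],
  [[0,0,2],0,9.18],
  [[0,0,1.5],0,9.18],
  [[0,0,0.6],0,9.18],
  [[0,0,0],0,9.18],
  [[0,0,0],0,5],
  [[0,0,0],0,5],
  [[0,0,0],0,5],
  [[0,0,0],0,5],
  [[0,0,0],0,5],
  [[0,0,0],0,5],
  [[0,0,0],0,5],
  [[0,0,0],0,5],
])

```text
clock: 19.05
ee_pos: [462.8, 64.5, 87.6]
tool_rot: [2.312, 2.127, 0.0]
wrist_force: [-1.3, -1.4, 6.7]
finger_gap: 59.0
```

play_rows([
  [[0,0,-1],0,5],
  [[0,0,-2],0,5],
  [[0,0,-3],0,5],
  [[0,0,-3],0,5],
  [[0,0,-3],0,5],
  [[0,0,-1],0,5],
  [[0,0,0],0,5],
])

```text
clock: 19.75
ee_pos: [463.4, 64.5, 218.4]
tool_rot: [2.311, 2.125, 0.003]
wrist_force: [0.4, 0.9, -1.8]
finger_gap: 59.1
```

```bash
python3 -c "
from h import *
go(456,-248,110,85.2)"
```

```text
t 19.8 ee [463.4  64.5 218.4] yaw 85.2 tilt 0.17 gap 59.1 F [ 0.4   0.86 -1.79]
 turn units -0.0 shift cm after turn [-31.2    1.88   6.14]
```

play_rows([
  [[-2,0.1,0],0,5],
  [[-3.2,0.2,0],0,5],
  [[-4,0.2,0],0,5],
  [[-4,0.3,0],0,5],
  [[-4,0.3,0],0,5],
  [[-4,0.3,0],0,5],
  [[-4,0.3,0],0,5],
  [[-3,0.2,0],0,5],
  [[-2,0,0],0,5],
  [[-1,0,0],0,5],
  [[0,0,2],0,5],
  [[0,0,2],0,5],
  [[0,0,2],0,5],
  [[0,0,2],0,5],
  [[0,0,0],0,5],
  [[0,0,0],0,5],
])

```text
clock: 21.35
ee_pos: [455.3, -246.6, 136.7]
tool_rot: [-2.309, -2.127, -0.0]
wrist_force: [0.3, -0.9, -2.4]
finger_gap: 59.0
```

```bash
python3 -c "
from h import *
go(456,-247,43.5)
cv2.imwrite('pics/w4.png',ctrl.capture('wrist'))"
```

```text
t 21.4 ee [ 455.3 -246.6  136.7] yaw 85.3 tilt 0.12 gap 59.0 F [ 0.26 -0.87 -2.36]
 turn units 0.0 shift cm after turn [-0.03  0.07  4.62]
```

play_rows([
  [[0,0,1.5],0,5],
  [[0,0,1.5],0,5],
  [[0,0,1],0,5],
  [[0,0,0.3],0,5],
  [[0,0,0.1],0,5],
  [[0,0,0],0,5],
  [[0,0,0],0,5],
])

```text
clock: 22.1
ee_pos: [456.0, -248.0, 93.6]
tool_rot: [2.311, 2.127, 0.001]
wrist_force: [0.9, 0.4, -1.5]
finger_gap: 59.2
```

play_rows([
  [[0,0,0.1],0,5],
  [[0,0,0],0,5],
  [[0,0,0],0,5],
])

```text
clock: 22.4
ee_pos: [455.6, -248.0, 92.4]
tool_rot: [2.312, 2.127, 0.0]
wrist_force: [0.3, -0.5, -1.7]
finger_gap: 59.1
```

play_rows([
  [[0,0,0.1],0,5],
  [[0,0,0],0,5],
  [[0,0,0],0,5],
])

```text
clock: 22.7
ee_pos: [455.6, -247.9, 91.2]
tool_rot: [-2.312, -2.127, 0.0]
wrist_force: [0.6, -0.5, -0.4]
finger_gap: 58.9
```

play_rows([
  [[0,0,0.1],0,5],
  [[0,0,0],0,5],
  [[0,0,0],0,5],
])

```text
clock: 23.0
ee_pos: [455.7, -247.9, 90.6]
tool_rot: [2.312, 2.127, -0.0]
wrist_force: [-1.6, -0.1, 4.6]
finger_gap: 58.6
```

play_rows([
  [[0,0,0],0,9.18],
  [[0,0,0],0,9.18],
  [[0,0,0],0,9.18],
  [[0,0,0],0,9.18],
  [[0,0,-2],0,9.18],
  [[0,0,-3],0,9.18],
  [[0,0,-4],0,9.18],
  [[0,0,-2],0,9.18],
  [[2,3,0],0,9.18],
  [[2,3,0],0,9.18],
  [[2,3,0],0,9.18],
  [[2,3,0],0,9.18],
  [[2,3,0],0,9.18],
  [[2,3,0],0,9.18],
  [[0,0,0],0,9.18],
])

```text
clock: 24.5
ee_pos: [648.5, -138.0, 200.5]
tool_rot: [-2.306, -2.133, -0.009]
wrist_force: [0.6, 0.1, -0.3]
finger_gap: 91.5
```

```bash
python3 -c "
from h import *
go(659,-131,100,86)"
```

```text
t 24.5 ee [ 648.5 -138.   200.5] yaw 85.5 tilt 0.31 gap 91.5 F [ 0.63  0.14 -0.34]
 turn units -0.08 shift cm after turn [0.78 0.99 5.35]
```

play_rows([
  [[0.4,0.5,1],0,9.18],
  [[0.4,0.6,1.5],0,9.18],
  [[0,0,1.5],0,9.18],
  [[0,0,0.5],0,9.18],
  [[0,0,0],0,9.18],
  [[0,0,0],0,9.18],
])

```text
clock: 25.1
ee_pos: [656.3, -136.8, 155.2]
tool_rot: [-2.313, -2.126, 0.0]
wrist_force: [-0.0, 0.2, 0.7]
finger_gap: 91.2
```

```bash
python3 -c "
from h import *
go(660,-131,33)
im=ctrl.capture('wrist');cv2.imwrite('pics/w5.png',im)
h=cv2.cvtColor(im,cv2.COLOR_BGR2HSV);m=cv2.inRange(h,(15,150,70),(28,255,255));m[270:]=0
c=max(cv2.findContours(m,0,2)[0],key=cv2.contourArea);(x,y),r=cv2.minEnclosingCircle(c);print(x,y,r,cv2.boundingRect(c))
w=cast('wrist',(x,y),74)[0];print(w);go(*w,33)"
```

```text
t 25.1 ee [ 656.3 -136.8  155.2] yaw 85.2 tilt 0.01 gap 91.2 F [-0.01  0.25  0.68]
 turn units 0.0 shift cm after turn [0.6  0.32 7.52]
288.1758117675781 239.27737426757812 51.30990982055664 (239, 188, 100, 82)
[ 663.00242413 -128.45126099]
t 25.1 ee [ 656.7 -136.7  155.7] yaw 85.2 tilt 0.04 gap 91.6 F [-0.6   0.36  0.23]
 turn units 0.0 shift cm after turn [0.87 0.56 7.57]
```

View pics/w5.png

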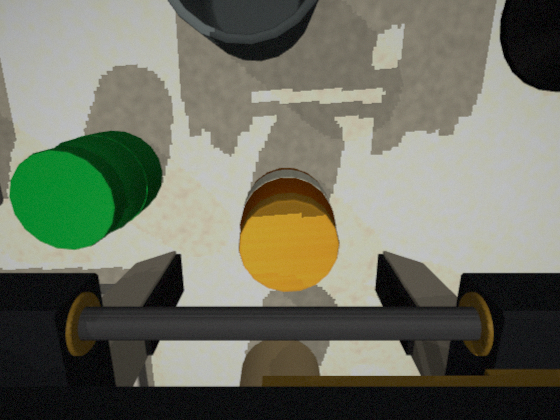

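The jar lid is centred at (289,241) between the fingers. The green look-alike is at left (65,200) and clear of the fingers.

play_rows([
  [[0.7,0.4,1],0,9.18],
  [[0,0,2],0,9.18],
  [[0,0,2],0,9.18],
  [[0,0,1.5],0,9.18],
  [[0,0,0.8],0,9.18],
  [[0,0,0],0,9.18],
  [[0,0,0],0,4.5],
  [[0,0,0],0,4.5],
  [[0,0,0],0,4.5],
  [[0,0,0],0,4.5],
  [[0,0,0],0,4.5],
  [[0,0,0],0,4.5],
  [[0,0,0],0,4.5],
  [[0,0,0],0,4.5],
])

```text
clock: 26.55
ee_pos: [661.4, -129.7, 82.7]
tool_rot: [2.312, 2.126, 0.0]
wrist_force: [-0.2, -0.5, 3.2]
finger_gap: 55.4
```

play_rows([
  [[0,0,-1],0,4.5],
  [[0,0,-2],0,4.5],
  [[0,0,-3],0,4.5],
  [[0,0,-3],0,4.5],
  [[0,0,-3],0,4.5],
  [[0,0,-1],0,4.5],
  [[0,0,0],0,4.5],
])

```text
clock: 27.25
ee_pos: [662.2, -129.5, 214.9]
tool_rot: [2.309, 2.125, 0.004]
wrist_force: [0.1, -0.3, -1.8]
finger_gap: 55.2
```

```bash
python3 -c "
from h import *
go(465,245,110,94)"
```

```text
t 27.2 ee [ 662.2 -129.5  214.9] yaw 85.2 tilt 0.24 gap 55.2 F [ 0.1  -0.31 -1.82]
 turn units -1.46 shift cm after turn [ 38.74 -17.06   5.79]
```

play_rows([
  [[0,0,0],-0.7,4.5],
  [[0,0,0],-0.7,4.5],
  [[2,-0.9,0],0,4.5],
  [[3,-1.3,0],0,4.5],
  [[4,-1.8,0],0,4.5],
  [[4,-1.8,0],0,4.5],
  [[4,-1.8,0],0,4.5],
  [[4,-1.8,0],0,4.5],
  [[4,-1.8,0],0,4.5],
  [[4,-1.8,0],0,4.5],
  [[4,-1.8,0],0,4.5],
  [[3,-1.3,0],0,4.5],
  [[2,-1,0],0,4.5],
  [[0,0,0],0,4.5],
  [[0,0,0],0,4.5],
  [[0,0,0],0,4.5],
])

```text
clock: 28.85
ee_pos: [466.6, 237.4, 211.3]
tool_rot: [-2.152, -2.289, 0.003]
wrist_force: [-0.4, -0.1, -2.2]
finger_gap: 55.7
```

```bash
python3 -c "
from h import *
go(465,245,110)
im=ctrl.capture('wrist');cv2.imwrite('pics/w6.png',im);cv2.imwrite('pics/top2.png',ctrl.capture('top'))"
```

```text
t 28.9 ee [466.6 237.4 211.3] yaw 93.5 tilt 0.10 gap 55.7 F [-0.41 -0.1  -2.17]
 turn units 0.0 shift cm after turn [ 0.77 -0.12  5.43]
```

View pics/w6.png

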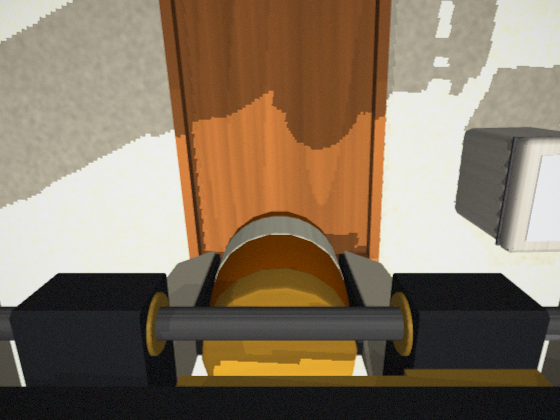

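The jar is centred over the wooden tray. The tray's near floor corners show at about (203,252) and (370,257), so I check their world positions.

```bash
python3 -c "
from h import *
print(cast('wrist',[(203,252),(370,257)],6)); print(cast('wrist',[(165,5),(387,5),(190,258),(378,258)],18))"
```

```text
[[404.08925726 179.10889699]
 [551.3034812  183.4808477 ]]
[[380.13481568 369.78761221]
 [533.66643299 379.24713757]
 [395.4382559  178.41832694]
 [554.65005871 188.35934026]]
```

play_rows([
  [[0.4,0.1,1.5],0,4.5],
  [[0.4,0,2.5],0,4.5],
  [[0,0,2.5],0,4.5],
  [[0,0,2.5],0,4.5],
  [[0,0,1.5],0,4.5],
  [[0,0,1],0,4.5],
  [[0,0,0.3],0,4.5],
  [[0,0,0],0,4.5],
  [[0,0,0],0,4.5],
])

```text
clock: 29.85
ee_pos: [467.5, 247.3, 95.0]
tool_rot: [2.15, 2.29, 0.002]
wrist_force: [1.0, -0.2, -2.3]
finger_gap: 55.4
```

play_rows([
  [[0,0,0.1],0,4.5],
  [[0,0,0],0,4.5],
  [[0,0,0],0,4.5],
])

```text
clock: 30.15
ee_pos: [467.2, 246.8, 93.6]
tool_rot: [2.15, 2.29, 0.001]
wrist_force: [-0.2, -0.5, -2.3]
finger_gap: 55.1
```

play_rows([
  [[0,0,0.2],0,4.5],
  [[0,0,0.1],0,4.5],
  [[0,0,0],0,4.5],
  [[0,0,0],0,4.5],
])

```text
clock: 30.55
ee_pos: [466.9, 246.9, 90.2]
tool_rot: [-2.15, -2.291, 0.0]
wrist_force: [-0.2, 0.5, -1.9]
finger_gap: 55.4
```

play_rows([
  [[0,0,0.1],0,4.5],
  [[0,0,0],0,4.5],
  [[0,0,0],0,4.5],
])

```text
clock: 30.85
ee_pos: [466.9, 246.9, 89.2]
tool_rot: [-2.15, -2.291, 0.0]
wrist_force: [-0.0, 0.7, -2.2]
finger_gap: 55.5
```

play_rows([
  [[0,0,0.1],0,4.5],
  [[0,0,0],0,4.5],
  [[0,0,0],0,4.5],
])

```text
clock: 31.15
ee_pos: [467.0, 247.0, 88.6]
tool_rot: [2.15, 2.29, 0.0]
wrist_force: [-0.7, -0.2, 4.3]
finger_gap: 55.7
```

play_rows([
  [[0,0,0],0,9.18],
  [[0,0,0],0,9.18],
  [[0,0,0],0,9.18],
  [[0,0,0],0,9.18],
  [[0,0,-2],0,9.18],
  [[0,0,-3],0,9.18],
  [[0,0,-4],0,9.18],
  [[0,0,-3],0,9.18],
  [[-4,2.5,0],0,9.18],
  [[-4,2.5,0],0,9.18],
  [[-4,2.5,0],0,9.18],
  [[-4,2.5,0],0,9.18],
  [[-4,2.5,0],0,9.18],
  [[-3,2,0],0,9.18],
  [[-2,1.5,0],0,9.18],
  [[0,0,0],0,9.18],
  [[0,0,0],0,9.18],
])

```text
clock: 32.85
ee_pos: [642.2, 7.3, 207.7]
tool_rot: [-2.151, -2.289, 0.0]
wrist_force: [-0.2, 0.0, 0.1]
finger_gap: 91.7
```

```bash
python3 -c "
from h import *
go(650,-4,110,94)
cv2.imwrite('pics/w7.png',ctrl.capture('wrist'))"
```

```text
t 32.9 ee [642.2   7.3 207.7] yaw 93.6 tilt 0.06 gap 91.7 F [-0.19  0.01  0.13]
 turn units -0.07 shift cm after turn [-1.18  0.7   5.07]
```

View pics/w7.png

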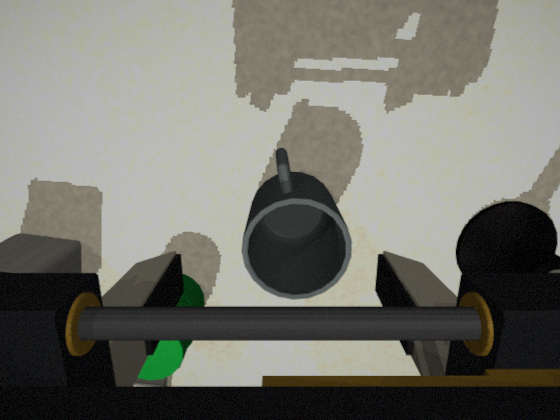

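```bash
python3 -c "
from h import *
w=cast('wrist',[(297,248)],92)[0];print(w);go(*w,53)
print(cast('top',[(280,88),(280,72)],0))"
```

```text
[654.15236344  -1.72444056]
t 32.9 ee [641.8   8.5 208. ] yaw 93.7 tilt 0.07 gap 91.9 F [-0.45  1.22 -0.36]
 turn units 0.0 shift cm after turn [-1.1   1.17 10.8 ]
[[803.24904798 -29.87822879]
 [842.57821573 -29.39282689]]
```

play_rows([
  [[-1.1,1,1],0,9.18],
  [[0,0,1.5],0,9.18],
  [[0,0,2.5],0,9.18],
  [[0,0,2.5],0,9.18],
  [[0,0,2],0,9.18],
  [[0,0,1.2],0,9.18],
  [[0,0,0],0,9.18],
  [[0,0,0],0,6],
  [[0,0,0],0,6],
  [[0,0,0],0,6],
  [[0,0,0],0,6],
  [[0,0,0],0,6],
  [[0,0,0],0,6],
  [[0,0,0],0,6],
])

```text
clock: 34.3
ee_pos: [653.7, -2.9, 102.4]
tool_rot: [2.149, 2.29, 0.001]
wrist_force: [-0.9, 0.2, 5.6]
finger_gap: 68.3
```

play_rows([
  [[0,0,-1],0,6],
  [[0,0,-2],0,6],
  [[0,0,-3],0,6],
  [[0,0,-3],0,6],
  [[0,0,-3],0,6],
  [[0,0,-1],0,6],
  [[0,0,0],0,6],
  [[0,0,0],0,6],
])

```text
clock: 35.1
ee_pos: [652.4, -3.3, 230.3]
tool_rot: [-2.15, -2.29, 0.002]
wrist_force: [-0.9, 0.5, -3.0]
finger_gap: 68.3
```

```bash
python3 -c "
from h import *
go(460,341,110)"
```

```text
t 35.1 ee [652.4  -3.3 230.3] yaw 93.6 tilt 0.08 gap 68.3 F [-0.89  0.46 -3.02]
 turn units 0.0 shift cm after turn [ 35.57 -17.03   7.33]
```

play_rows([
  [[2,-1,0],0,6],
  [[3,-1.5,0],0,6],
  [[4,-1.9,0],0,6],
  [[4,-1.9,0],0,6],
  [[4,-1.9,0],0,6],
  [[4,-1.9,0],0,6],
  [[4,-1.9,0],0,6],
  [[4,-1.9,0],0,6],
  [[3,-1.5,0],0,6],
  [[2,-1,0],0,6],
  [[1.5,-0.6,0],0,6],
  [[0,0,0],0,6],
  [[0,0,0],0,6],
  [[0,0,0],0,6],
])

```text
clock: 36.5
ee_pos: [461.7, 338.9, 230.2]
tool_rot: [2.152, 2.288, -0.003]
wrist_force: [-1.3, -1.0, -2.8]
finger_gap: 68.2
```

```bash
python3 -c "
from h import *
go(460,341,61.5)
"
```

```text
t 36.5 ee [461.7 338.9 230.2] yaw 93.5 tilt 0.11 gap 68.2 F [-1.31 -1.04 -2.79]
 turn units 0.0 shift cm after turn [ 0.22 -0.16 12.17]
```

play_rows([
  [[0.2,-0.2,1.5],0,6],
  [[0,0,2.5],0,6],
  [[0,0,2.5],0,6],
  [[0,0,2.5],0,6],
  [[0,0,1.5],0,6],
  [[0,0,1],0,6],
  [[0,0,0.3],0,6],
  [[0,0,0],0,6],
  [[0,0,0],0,6],
])

```text
clock: 37.4
ee_pos: [459.4, 343.1, 114.1]
tool_rot: [2.15, 2.29, 0.003]
wrist_force: [0.5, -0.2, -1.5]
finger_gap: 68.2
```

play_rows([
  [[0,0,0.1],0,6],
  [[0,0,0.1],0,6],
  [[0,0,0],0,6],
  [[0,0,0],0,6],
])

```text
clock: 37.8
ee_pos: [459.0, 342.5, 111.4]
tool_rot: [2.15, 2.29, 0.0]
wrist_force: [-0.8, -1.0, -1.7]
finger_gap: 67.9
```

play_rows([
  [[0,0,0.1],0,6],
  [[0,0,0],0,6],
  [[0,0,0],0,6],
])

```text
clock: 38.1
ee_pos: [458.8, 342.5, 110.2]
tool_rot: [-2.15, -2.291, 0.0]
wrist_force: [-0.3, -0.0, -2.8]
finger_gap: 67.9
```

play_rows([
  [[0,0,0.1],0,6],
  [[0,0,0],0,6],
  [[0,0,0],0,6],
])

```text
clock: 38.4
ee_pos: [458.8, 342.5, 109.2]
tool_rot: [-2.15, -2.291, 0.0]
wrist_force: [0.5, 0.9, -2.6]
finger_gap: 68.2
```

play_rows([
  [[0,0,0.1],0,6],
  [[0,0,0],0,6],
  [[0,0,0],0,6],
])

```text
clock: 38.7
ee_pos: [458.9, 342.7, 108.4]
tool_rot: [2.15, 2.291, 0.0]
wrist_force: [-0.4, -0.2, -0.2]
finger_gap: 68.4
```

Touching down. I press slightly, release, lift and back off so the cameras can see everything.

play_rows([
  [[0,0,0.1],0,6],
  [[0,0,0],0,6],
  [[0,0,0],0,9.18],
  [[0,0,0],0,9.18],
  [[0,0,0],0,9.18],
  [[0,0,0],0,9.18],
  [[0,0,-2],0,9.18],
  [[0,0,-3],0,9.18],
  [[0,0,-4],0,9.18],
  [[0,0,-4],0,9.18],
  [[0,0,-4],0,9.18],
  [[4,0,0],0,9.18],
  [[4,0,0],0,9.18],
  [[4,0,0],0,9.18],
  [[4,0,0],0,9.18],
  [[4,0,0],0,9.18],
  [[4,-1,0],0,9.18],
  [[4,-1,0],0,9.18],
  [[0,0,0],0,9.18],
  [[0,0,0],0,9.18],
])

```text
clock: 40.7
ee_pos: [419.2, 622.0, 276.4]
tool_rot: [-2.146, -2.294, 0.002]
wrist_force: [0.0, 0.4, -0.5]
finger_gap: 92.0
```

```bash
python3 -c "
from h import *
go(460,341,61.5)
for n in('scene','top'): cv2.imwrite(f'pics/{n}9.png',ctrl.capture(n))"
```

```text
t 40.7 ee [419.2 622.  276.4] yaw 93.8 tilt 0.08 gap 92.0 F [ 0.02  0.44 -0.48]
 turn units 0.0 shift cm after turn [-28.31   2.2   16.79]
```

View pics/scene9.png

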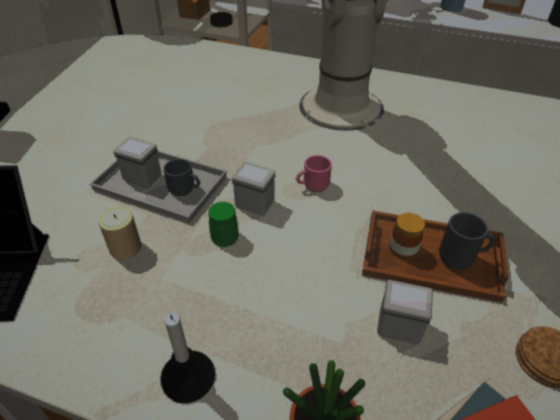

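View pics/top9.png

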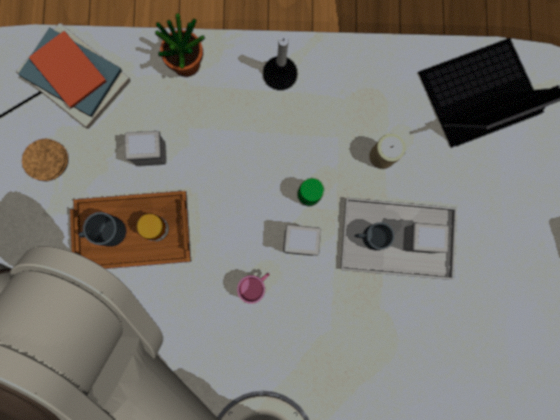

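Both views show all four items upright and well inside the rims. The tins at top (143,145) and (302,239) stand on the table, and the candle is unmoved at (389,150). I hand in.

```bash
python3 -c "
from cell import ctrl
print(ctrl.job_done())"
```

```text
the job is handed in; nothing more can be done
None
```

Both trays are made up and the job is handed in at about 41 s on the robot's clock. It reported no verdict.

- **Finding the full tin:** I lifted two of the three tins. The one nearest the steel tray read about 1.3 N, so it was nearly empty and I put it back. The next, in the back row beside the mug, read about 4.1 N, so it is the full one. I did not weigh the third tin, since only one is full.
- **Placing:** I lowered each item until the wrist force showed it resting on the tray floor, then let go. The full tin and the small cup are on the steel tray, the honey jar and the tall mug on the wooden one.
- **Last checks:** The final scene and top pictures show all four items upright, well inside the rims. The other two tins stand on the table and the candle is in its place. The green and pink look-alikes were left alone, and the arm had backed away clear.
- **Disagreements:** The wrist camera put objects 3–5 mm further out in x than the top camera did. I grasped in between and every grip held. The wrist force readings scattered by about 1 N, which still left the two tin weights clearly apart.

I checked tilt and height on the trays only by eye and contact force.

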